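# Set the holed steel plate over the microscope lamp

## Task

The long steel plate with the round hole lies too flat on the low wooden board to be picked up. Slide it along the board towards the robot until a good third of its length stands out over the board's near edge, then take it by that overhanging end and lay it flat on the black pillar of the lamp stand with its hole over the lamp, and let go. Leave the short steel plate where it is.

Things in the scene. Friction and masses are not known exactly. Their poses are not given: they have to be found in the camera images.
- plate: Long flat plate of bare steel, 120 x 50 x 3 mm, 130 g, a 24 mm round hole through its middle. Origin: centre of its underside, on the hole's axis; x along its length, y along its width, z up. It starts lying on the board, -x end towards the robot, within 10 degrees of square to the near edge. It slides easily: a shut fingertip pressed on it with 5 to 20 N behind the hole drags it along.
- board: Fixed solid wooden board on the table, 200 mm deep (x), 320 mm wide (y), 50 mm high. Origin: centre of its underside; z up. The near edge, towards the robot, is at x = -100 mm in its frame: a plate whose middle passes it tips off. The two plates lie on top, one to the left, one to the right; a small white-capped jar, 42 mm high, stands between them towards the back.
- lamp_stand: Fixed lamp stand: white base 110 x 90 x 20 mm with an upright round black pillar in its middle, 50 mm in diameter, flat top 70 mm above the table with a pale round lamp 30 mm wide, level with it. Origin: centre of the base's underside, on the table and on the pillar's axis. It stands left or right of the board; a pink bowl stands on the other side.
- short_plate: The other flat plate of bare steel, 70 x 50 x 3 mm, without a hole, lying on the board beside the long one. Origin: centre of its underside. It must stay where it is.

How it is judged:
On the way:
1. the long plate lies flat on the board and stands out at least 30 mm over its near edge (x of plate in the frame of board below -0.07 m and z of plate in the frame of board between 0.047 and 0.054 m and angle between plate's own z axis and vertical below 0.06 rad and contact force between plate and board above 0.1 N), for 0.2 s.
At the end, for the whole second after the job is handed in: The long plate lies flat (within 5 degrees) and still on top of the lamp stand's pillar, its hole's centre within 15 mm of the lamp's, at any angle about the vertical, released by the robot; the short plate is within 20 mm of where it started (horizontal distance between plate and lamp_stand below 0.015 m and z of plate in the frame of lamp_stand between 0.066 and 0.075 m and angle between plate's own z axis and vertical below 0.1 rad and contact force between plate and lamp_stand above 0.2 N and linear speed of plate below 0.02 m/s and contact force between plate and the fingers below 0.05 N and distance of short_plate from where it was at the start of the episode below 0.02 m); the robot touches nothing.
It fails at once if the short plate is pushed more than 20 mm from its place (distance of short_plate from where it was at the start of the episode above 0.02 m).
It also fails if it takes over 54 s, if anything falls off the work surface, if the arm or the gripper's body presses on something with over 40 N, if the wrist force passes 120 N, or if a joint passes its speed limit or range.

## Robot

A 6-joint arm with a two-finger parallel gripper is mounted at the origin on the work surface. World frame = base frame: x ahead of the robot, y to its left, z up, the work surface at z = 0. Lengths are in m, angles in rad, forces in N, time in s.
With the tool pointing down it reaches from about 0.35 to 0.975 m from the base axis. Payload 4.9 kg.
Tool frame: the origin (TCP) lies between the finger pads; the fingertips stand 19 mm ahead of it and the grasp point (between the pads) is the TCP; z points along the fingers, y is the direction in which the jaws open and shut (so a half turn about z gives the same grasp; the last joint's range is limited). The gripper opens to 85 mm and grips with 20 to 120 N. Pads are 22 mm wide; open, the fingers measure 114 mm over their backs; the gripper's body (76 mm by 85 mm) begins 54 mm behind the grasp point. The pads swing forward as they close: fully open they stand 13 mm farther back than shut.
Start: joints at [1.034, 0.053, 1.613, -0, 1.476, -0.119], TCP at [0.254, 0.571, 0.25] pointing down, gripper open.
Joint ranges: [-3.01, 3.01], [-1.01, 2.22], [0.06, 2.58], [-1.02, 4.17], [0.09, 2.62], [-3.14, 3.14]. Speed limits (rad/s): [2.57, 2.57, 3.14, 3.14, 3.14, 3.14].

## Interface

Orientations are given as a unit quaternion [w, x, y, z].
In Python, from plant import state, grab_frame, calibration, job_done gives the robot as it stands. The module is installed in compiled form; this text tells all that it offers.
- The arm moves only by the tool servo_tool, never from a script. Its argument "deltas" is a list that holds one entry, the list of rows, each a list of 5 numbers: the finger opening in mm, from 0 to 85.4, then the shift along the world's x, y, z in mm, then the turn about the world's z in units of 6 degrees (1.0 is 6 degrees). A call has 1 to 5 rows; each row is the pose to reach, as a shift and turn from the pose commanded when the call began; what a row does not reach only later rows make up. A row lasts 1/8 s, in which the tool goes at most 62.5 mm and 10.7 degrees, less where a joint would pass 70% of its speed; a pose out of reach is approached as far as the arm can. A call with a gripper value outside its range is refused whole. The fingers move at their own pace and stop on an object; the grip force is fixed at half the most. Time passes only in rows, so rows that repeat a pose let the fingers close. It gives the time, the measured TCP pose, the force and the opening at its end, in the units of the state.
- state(): the state, without advancing time (a new reading comes with each control period).
- grab_frame(name): name is "side" or "top" or "wrist"; returns the picture (480x640x3 uint8, red, green, blue); there is no depth.
- calibration(name): a dict with "intrinsics" (3x3 intrinsics, pixels), "world_from_camera" (4x4, takes a point from camera to world coordinates). Camera axes: x right, y down, z forward; pixel columns grow to the right and rows downward; lengths in m; the calibration is good to about 2 mm. A picture is of the moment at which its call begins: read the wrist's pose just before it. calibration takes no time and is no camera call; for the wrist camera it gives the pose at the moment of the call.
- job_done(): hands the job in, once; it reports no verdict.
The state is a dict: "time": time; "joint_pos": joint angles; "joint_vel": joint speeds; "joint_efforts": joint torques, N m; "tool_pos": TCP position; "tool_rot": TCP orientation; "contact_force": force on the tool from outside, world axes, zero at the start; "ft_torque": the same for the moment, N m; "gripper_width": opening from 0.0 (shut) to 1.0 (fully open).
Only numpy, scipy, OpenCV 4.12 (cv2) and the standard library are available. Lean on these libraries where they do the work, as an engineer would, in place of code of your own. Each camera call takes 0.05 s, during which the arm holds its last target.

## Working session

There is one attempt and no reset: what is moved stays moved. The work goes in short steps, Python scripts to look and compute and a tool call to move; the robot and the scene stay as the last step left them, time stands still between calls to the robot, and variables do not carry over. Pictures are saved under pics/ and viewed, and the job is handed in when it is done.

Besides the shell and the picture viewer there is one more tool, called after "Call:" as name(argument=value, ...), one argument or row to a line, values as JSON. servo_tool: Moves the arm, as the interface text tells. Its arguments: {"type":"object","properties":{"deltas":{"type":"array","items":{"type":"array","items":{"type":"array","items":{"type":"number"}}}}},"required":["deltas"]}

```bash
mkdir -p pics; python3 - <<'E'
from plant import *
import cv2
for n in("top","side","wrist"):
    f=grab_frame(n);cv2.imwrite(f"pics/{n}0.png",f[:,:,::-1]);c=calibration(n);print(n,c["intrinsics"].round(1).tolist(),c["world_from_camera"].round(4).tolist())
s=state();print(s)
E
```

```text
top [[531.6, 0.0, 322.3], [0.0, 531.6, 236.3], [0.0, 0.0, 1.0]] [[-0.028, -0.9886, 0.1477, 0.3935], [-0.9996, 0.0275, -0.0056, -0.0076], [0.0015, -0.1478, -0.989, 1.0075], [0.0, 0.0, 0.0, 1.0]]
side [[599.0, 0.0, 323.9], [0.0, 599.0, 235.7], [0.0, 0.0, 1.0]] [[0.7654, -0.4707, 0.4389, -0.046], [-0.6434, -0.5772, 0.5029, -0.6664], [0.0166, -0.6673, -0.7446, 1.0688], [0.0, 0.0, 0.0, 1.0]]
wrist [[429.3, 0.0, 312.2], [0.0, 429.3, 246.9], [0.0, 0.0, 1.0]] [[0.4054, 0.8815, 0.242, 0.1929], [0.9141, -0.3904, -0.1093, 0.5986], [-0.0018, 0.2656, -0.9641, 0.3739], [0.0, 0.0, 0.0, 1.0]]
{'time': 0.15, 'joint_pos': array([ 1.03399405e+00,  5.32571320e-02,  1.61396779e+00, -1.33593534e-06,
        1.47599230e+00, -1.19023308e-01]), 'joint_vel': array([-1.31202830e-04, -2.84474194e-03, -6.32532601e-03,  5.75946769e-05,
        9.61012666e-05,  4.30603770e-06]), 'joint_efforts': array([ 1.18366129e-04, -3.94243097e+01, -3.70722270e+01, -1.40946886e-04,
        4.69397273e-03, -2.63380464e-07]), 'tool_pos': array([0.25336412, 0.57085066, 0.24931967]), 'tool_rot': array([-2.60980321e-04,  2.07373524e-01,  9.78261500e-01, -7.69214967e-04]), 'contact_force': array([-1.22520437,  0.48980644, -0.53577599]), 'ft_torque': array([-0.00423976, -0.02699539,  0.01695752]), 'gripper_width': 1.0009658715402345}
```

View pics/top0.png

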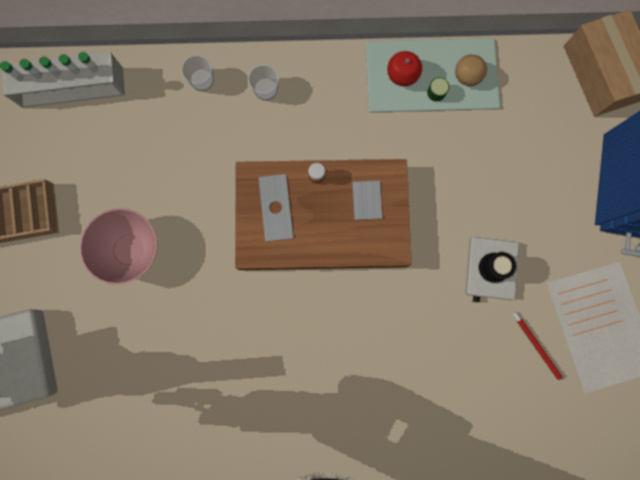

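View pics/side0.png

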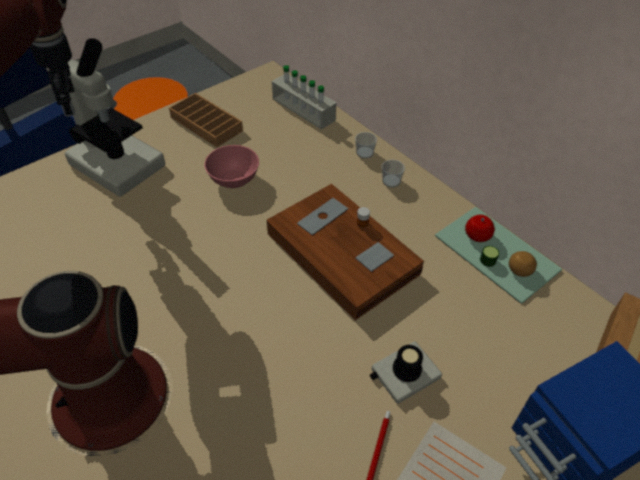

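The top view shows the long plate with its hole near (275,207), the short plate at (367,200), the jar at (317,172) and the lamp at (503,266). The bowl, on the left, is at (119,246). Next I'll measure them by casting rays.

```bash
cat > h.py <<'E'
from plant import *
import cv2, numpy as np
def ray(n,px,z,c=None):
    c=c or calibration(n);K=c["intrinsics"];T=np.array(c["world_from_camera"])
    d=T[:3,:3]@np.linalg.inv(K)@np.array([px[0],px[1],1.]);o=T[:3,3]
    return o+d*(z-o[2])/d[2]
def blobs(m,amin):
    cs,_=cv2.findContours(m.astype(np.uint8),cv2.RETR_EXTERNAL,cv2.CHAIN_APPROX_NONE)
    return [c for c in cs if cv2.contourArea(c)>amin]
E
python3 - <<'E'
from h import *
for n in("top","side"):
    f=cv2.imread(f"pics/{n}0.png");h=cv2.cvtColor(f,cv2.COLOR_BGR2HSV).astype(int)
    H,S,V=h[...,0],h[...,1],h[...,2]
    reg=np.zeros(H.shape,bool)
    if n=="top": reg[150:275,225:420]=1
    else: reg[180:320,260:430]=1
    g=reg&(S<70)&(V>90)
    for c in blobs(g,150):
        P=np.array([ray(n,p[0],.053) [:2] for p in c],np.float32)
        (cx,cy),(w,l),a=cv2.minAreaRect(P)
        if w*l>.02: continue
        print(n,"grey",c.mean(axis=(0,1)),(cx,cy),w,l,a)
    # board top
    w=reg&(S>100)&((H<15)|(H>170))
    for c in blobs(w,3000):
        q=cv2.approxPolyDP(cv2.convexHull(c),6,True)[:,0]
        print(n,"board",[(p.tolist(),ray(n,p,.05)[:2].round(4).tolist()) for p in q])
    # lamp
    r2=np.zeros(H.shape,bool)
    if n=="top": r2[250:285,475:520]=1
    else: r2[340:385,390:425]=1
    m=r2&(V<60)
    c=max(blobs(m,50),key=cv2.contourArea)
    cm=np.zeros(H.shape,np.uint8);cv2.drawContours(cm,[cv2.convexHull(c)],-1,1,-1)
    l=(cm>0)&(V>120)
    for c in blobs(l,30):
        (e,ax,an)=cv2.fitEllipse(c);print(n,"lamp",e,ax,ray(n,e,.07))
    # hole
for n,p in(("top",(275.5,207)),("side",(322.5,215))): print(n,"hole",ray(n,p,.053))
f=cv2.imread("pics/top0.png");cv2.imwrite("pics/z.png",cv2.resize(f[150:280,225:425],None,fx=4,fy=4,interpolation=cv2.INTER_CUBIC))
E
```

```text
top board [([405, 160], [0.6758, -0.1708]), ([409, 265], [0.4797, -0.1681]), ([235, 266], [0.4867, 0.1462]), ([237, 162], [0.6806, 0.1417])]
top lamp (502.12872314453125, 264.87127685546875) (16.112930297851562, 16.961986541748047) [ 0.47358199 -0.32952061  0.07      ]
side grey [374.08333333 255.54166667] (0.6016495227813721, -0.0958540290594101) 0.06910057365894318 0.048575352877378464 1.3096048831939697
side grey [322.25252525 215.04040404] (0.5923633575439453, 0.07243528217077255) 0.11872129142284393 0.04943787679076195 4.682933330535889
side board [([331, 184], [0.6787, 0.1421]), ([422, 260], [0.6762, -0.1708]), ([419, 275], [0.6405, -0.196]), ([356, 319], [0.4587, -0.1938]), ([268, 232], [0.4624, 0.1113]), ([269, 218], [0.4906, 0.1454])]
side lamp (409.7633361816406, 355.2659912109375) (11.938451766967773, 14.399323463439941) [ 0.47265337 -0.32938514  0.07      ]
top hole [0.59265477 0.07119737 0.053     ]
side hole [0.59214054 0.07163386 0.053     ]
```

View pics/z.png

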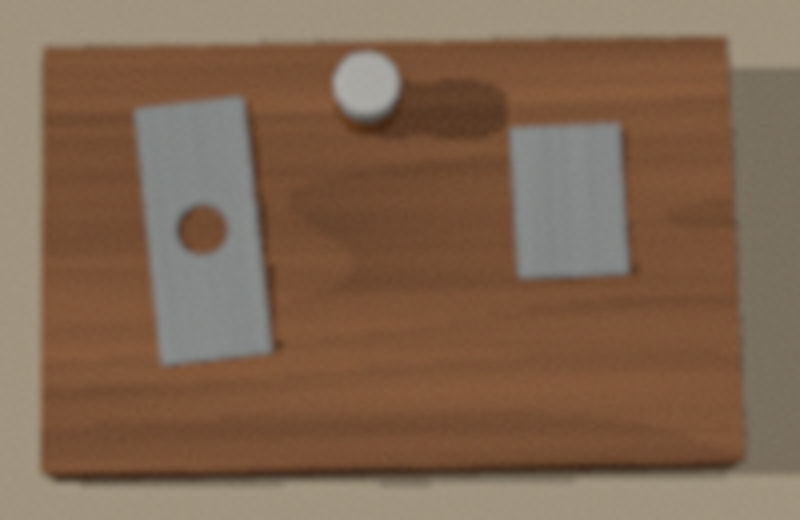

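View pics/wrist0.png

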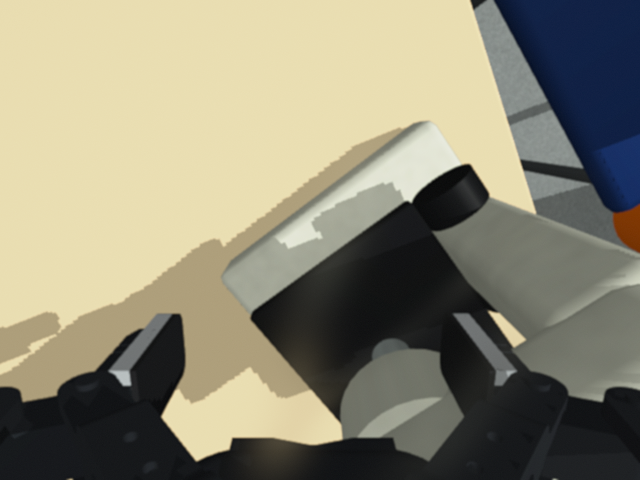

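```bash
python3 - <<'E'
from h import *
for p in((20,360),(119,246)):print("top",p,ray("top",p,.0))
for p in((115,165),(95,45),(85,100),(130,130)):
  print(p,[ray("side",p,z).round(3).tolist() for z in(0,.1,.2)])
T=np.linalg.inv(calibration("side")["world_from_camera"]);K=calibration("side")["intrinsics"]
s=state()
for z in(.23,.3,.35,.4):
  q=T@np.r_[s["tool_pos"][:2],z,1];q=K@q[:3];print(z,q/q[2])
E
```

```text
top (20, 360) [0.32819147 0.55242503 0.        ]
top (119, 246) [0.53605306 0.37546923 0.        ]
(115, 165) [[0.316, 0.599, 0.0], [0.282, 0.481, 0.1], [0.248, 0.362, 0.2]]
(95, 45) [[0.542, 1.184, 0.0], [0.487, 1.011, 0.1], [0.432, 0.838, 0.2]]
(85, 100) [[0.382, 0.919, 0.0], [0.342, 0.771, 0.1], [0.302, 0.622, 0.2]]
(130, 130) [[0.417, 0.708, 0.0], [0.374, 0.579, 0.1], [0.331, 0.451, 0.2]]
0.23 [ 71.47777892 107.30460249   1.        ]
0.3 [62.08128837 81.16167806  1.        ]
0.35 [54.90418925 61.19354645  1.        ]
0.4 [47.30010557 40.03745802  1.        ]
```

The wrist view shows the microscope right under the open fingers, so I'll rise before moving across.

Call:
servo_tool(
  deltas=[
    [[85,0,0,40,0],[85,0,0,80,0],[85,0,0,120,0],[40,30,-40,120,0],[0,70,-90,120,1]],
  ],
)

```text
time: 0.78
tool_pos: [0.3151, 0.4878, 0.375]
tool_rot: [-0.009, 0.147, 0.989, 0.008]
contact_force: [-3.8, 0.4, 1.4]
gripper_width: 0.596
```

Call:
servo_tool(
  deltas=[
    [[0,36,-50,0,1],[0,72,-100,0,2],[0,108,-150,0,3],[0,144,-200,0,3.8],[0,180,-245,-20,3.8]],
  ],
)

```text
time: 1.4
tool_pos: [0.5042, 0.2357, 0.3521]
tool_rot: [0.002, -0.042, 0.999, 0.001]
contact_force: [0.6, 0.4, -0.7]
gripper_width: -0.001
```

Call:
servo_tool(
  deltas=[
    [[0,39,-54,-10,0],[0,78,-108,-40,0],[0,116,-162,-90,0],[0,116,-162,-150,0],[0,116,-162,-190,0]],
  ],
)

```text
time: 2.02
tool_pos: [0.6195, 0.0738, 0.1589]
tool_rot: [0.001, -0.041, 0.999, -0.0]
contact_force: [0.3, 0.8, 0.3]
gripper_width: -0.005
```

Call:
servo_tool(
  deltas=[
    [[0,0,0,-30,0],[0,0,0,-55,0],[0,0,0,-70,0],[0,0,0,-75,0],[0,0,0,-75,0]],
  ],
)

```text
time: 2.65
tool_pos: [0.619, 0.0755, 0.0859]
tool_rot: [0.0, -0.042, 0.999, -0.0]
contact_force: [1.1, 0.0, -0.1]
gripper_width: 0.002
```

```bash
python3 - <<'E'
from h import *
s=state();print(s["tool_pos"],s["tool_rot"],s["contact_force"])
for n in("side","wrist"):
    f=grab_frame(n)[:,:,::-1];cv2.imwrite(f"pics/{n}1.png",f if n=="wrist" else cv2.resize(f[160:330,240:440],None,fx=4,fy=3.5))
E
```

```text
[0.61900883 0.07548868 0.08588797] [ 4.11910261e-04 -4.24835338e-02  9.99097082e-01 -2.44401701e-05] [ 1.09754479  0.01880169 -0.14848144]
```

View pics/side1.png

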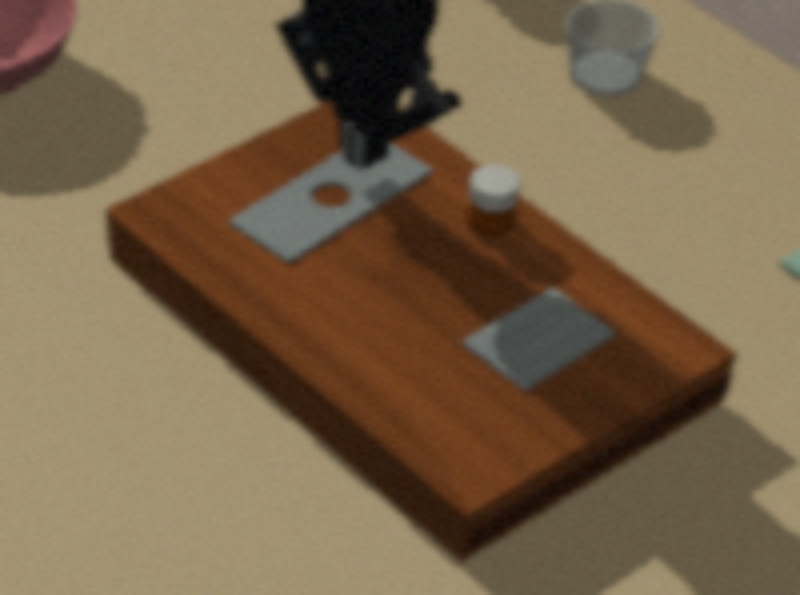

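View pics/wrist1.png

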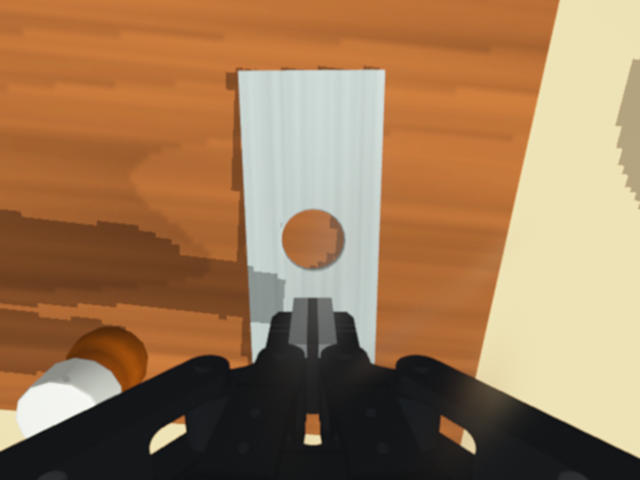

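The tip hovers behind the hole, centred on the plate and clear of the jar. Now I'll press down gently.

Call:
servo_tool(
  deltas=[
    [[0,0,0,-6,0],[0,0,0,-10,0],[0,0,0,-12,0],[0,0,0,-13,0],[0,0,0,-13,0]],
  ],
)

```text
time: 3.38
tool_pos: [0.6187, 0.0754, 0.0723]
tool_rot: [0.0, -0.042, 0.999, -0.0]
contact_force: [0.7, -0.9, 0.4]
gripper_width: 0.004
```

Call:
servo_tool(
  deltas=[
    [[0,0,0,-1,0],[0,0,0,-1,0],[0,0,0,-2,0],[0,0,0,-2,0]],
  ],
)

```text
time: 3.88
tool_pos: [0.6195, 0.0754, 0.0721]
tool_rot: [0.001, -0.042, 0.999, -0.0]
contact_force: [-2.7, -0.3, 7.7]
gripper_width: -0.001
```

Call:
servo_tool(
  deltas=[
    [[0,0,0,-1,0],[0,-4,0,-1,0],[0,-12,-1,-1,0],[0,-20,-2,-1,0],[0,-30,-2,-1,0]],
  ],
)

```text
time: 4.5
tool_pos: [0.5914, 0.0733, 0.0721]
tool_rot: [0.004, -0.042, 0.999, -0.0]
contact_force: [2.4, 0.2, 6.8]
gripper_width: 0.001
```

```bash
cat > loc.py <<'E'
import sys
from h import *
tag=sys.argv[1]
s=state();print(s["time"],s["tool_pos"],s["contact_force"])
c=calibration("wrist");f=grab_frame("wrist")[:,:,::-1];cv2.imwrite(f"pics/w{tag}.png",f)
f=grab_frame("side")[:,:,::-1];cv2.imwrite(f"pics/s{tag}.png",cv2.resize(f[160:330,240:440],None,fx=4,fy=3.5))
E
python3 loc.py 2
```

```text
4.5 [0.59142888 0.07333017 0.07205428] [2.37852494 0.24983747 6.83696633]
```

View pics/w2.png

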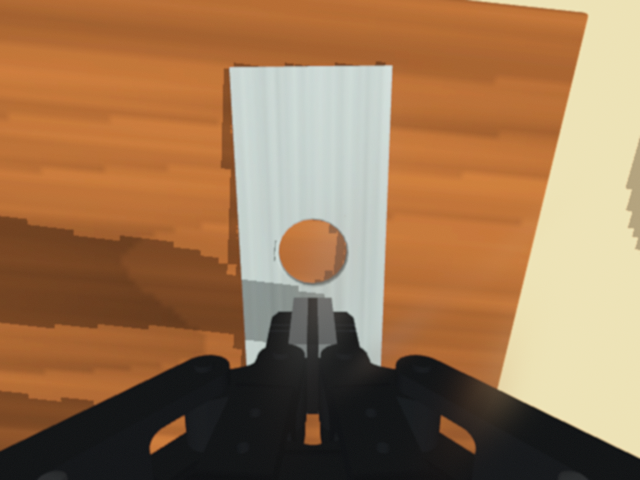

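The plate follows the tip without turning: hole at (313,250), near end at row 66. I'll keep dragging.

Call:
servo_tool(
  deltas=[
    [[0,-8,-1,0,0],[0,-18,-1,0,0],[0,-28,-2,0,0],[0,-38,-3,0,0],[0,-48,-4,0,0]],
  ],
)

```text
time: 5.22
tool_pos: [0.5434, 0.0694, 0.0721]
tool_rot: [0.004, -0.042, 0.999, -0.0]
contact_force: [2.0, 0.6, 7.0]
gripper_width: 0.001
```

```bash
cat >> loc.py <<'E'
f=cv2.imread(f"pics/w{tag}.png");h=cv2.cvtColor(f,cv2.COLOR_BGR2HSV).astype(int)
m=(h[...,1]<45)&(h[...,2]>110)
cm=max(blobs(m,3000),key=cv2.contourArea)
print("plate bbox",cv2.boundingRect(cm))
inn=np.zeros(m.shape,np.uint8);cv2.drawContours(inn,[cm],-1,1,-1)
for hc in blobs((inn>0)&~m,800):
    e=cv2.fitEllipse(hc);print("hole",e,ray("wrist",e[0],.053,c))
q=cv2.approxPolyDP(cm,12,True)[:,0]
print([(p.tolist(),ray("wrist",p,.053,c)[:2].round(4).tolist()) for p in q if p[1]<260])
E
python3 loc.py 3
```

```text
5.225 [0.54340512 0.0693851  0.07206267] [1.97039845 0.63922998 6.98053342]
plate bbox (230, 69, 163, 297)
hole ((312.4022521972656, 254.02467346191406), (63.36725616455078, 67.2045669555664), 90.99688720703125) [0.51937832 0.06757755 0.053     ]
[([391, 69], [0.4576, 0.0868]), ([230, 71], [0.4624, 0.037])]
```

View pics/w3.png

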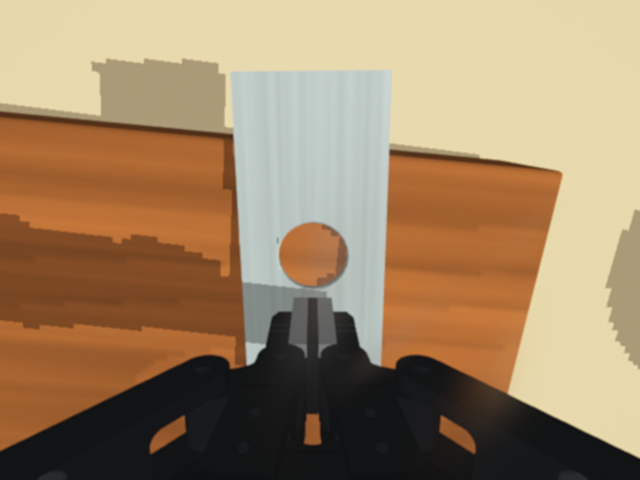

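View pics/s3.png

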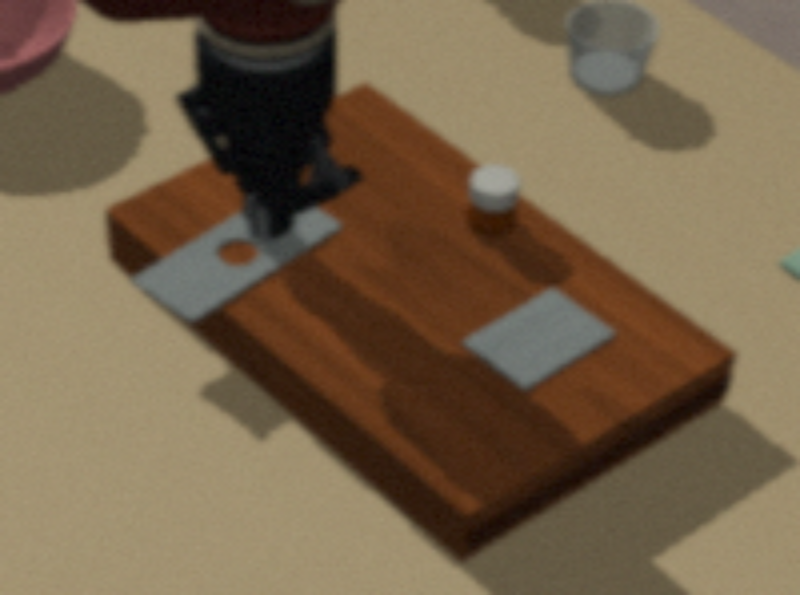

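```bash
python3 - <<'E'
from h import *
f=cv2.imread("pics/w3.png");
for p in((100,120),(222,132),(395,152),(560,174)):print(p,ray("wrist",p,.05).round(4))
cv2.imwrite("pics/z3.png",cv2.resize(f[90:190,180:430],None,fx=3,fy=3))
E
```

```text
(100, 120) [ 0.4797 -0.0055  0.05  ]
(222, 132) [0.4801 0.0344 0.05  ]
(395, 152) [0.4817 0.092  0.05  ]
(560, 174) [0.4841 0.1485 0.05  ]
```

View pics/z3.png

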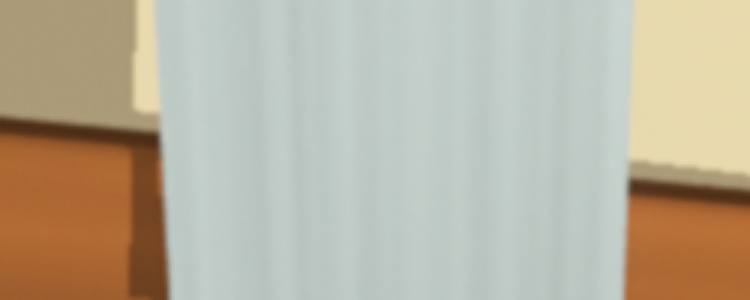

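The near edge is at x ≈ 0.480 and the hole's centre at x ≈ 0.519, so about 21 mm overhangs. Another 24 mm gives about 45 mm.

Call:
servo_tool(
  deltas=[
    [[0,-6,0,0,0],[0,-14,-1,0,0],[0,-21,-1,0,0],[0,-24,-2,0,0],[0,-24,-2,0,0]],
  ],
)

```text
time: 5.95
tool_pos: [0.5192, 0.0675, 0.072]
tool_rot: [0.003, -0.042, 0.999, -0.0]
contact_force: [-0.1, -0.4, 8.2]
gripper_width: 0.003
```

```bash
python3 loc.py 4
```

```text
5.95 [0.51920196 0.06746525 0.07202504] [-0.13146629 -0.43755897  8.16434221]
plate bbox (230, 71, 162, 295)
hole ((312.5318298339844, 255.50218200683594), (63.60430908203125, 67.31883239746094), 99.0107421875) [0.49570901 0.0657371  0.053     ]
[([391, 71], [0.434, 0.0849]), ([230, 73], [0.4388, 0.0351])]
```

Call:
servo_tool(
  deltas=[
    [[0,0,0,3,0],[0,0,0,10,0],[0,0,0,30,0],[0,0,0,65,0],[0,0,0,65,0]],
  ],
)

```text
time: 6.68
tool_pos: [0.5186, 0.0674, 0.1375]
tool_rot: [0.003, -0.042, 0.999, -0.0]
contact_force: [-0.7, -0.2, 0.3]
gripper_width: 0.004
```

```bash
python3 loc.py 5
```

```text
6.675 [0.51860981 0.06740654 0.13745788] [-0.65576396 -0.19199226  0.30619768]
plate bbox (257, 90, 110, 240)
hole ((312.41778564453125, 218.23912048339844), (45.886817932128906, 47.21381759643555), 98.1730728149414) [0.49568849 0.06566952 0.053     ]
[([257, 91], [0.4386, 0.0353]), ([366, 91], [0.4344, 0.0851])]
```

View pics/w5.png

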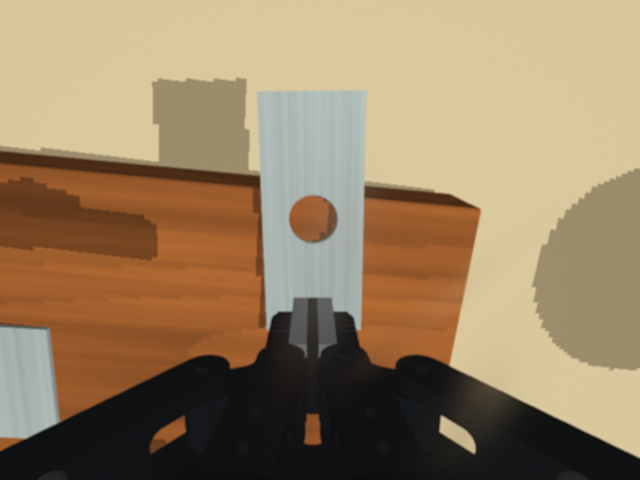

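View pics/s5.png

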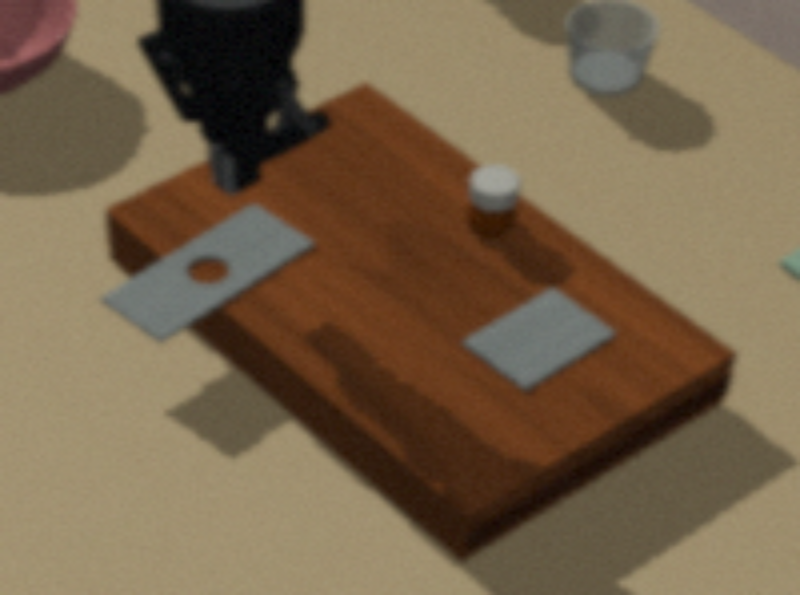

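The plate lies flat with about 44 mm overhanging, aligned with the jaws. Now I'll open the fingers and straddle the overhanging end.

Call:
servo_tool(
  deltas=[
    [[85,-30,-3,10,0],[85,-67,-6,10,0],[85,-67,-6,0,0],[85,-67,-6,-20,0],[85,-67,-6,-20,0]],
  ],
)

```text
time: 7.4
tool_pos: [0.448, 0.0614, 0.1113]
tool_rot: [-0.003, -0.042, 0.999, 0.0]
contact_force: [-0.4, -0.4, 0.1]
gripper_width: 0.991
```

```bash
python3 loc.py 6
```

```text
7.4 [0.44801496 0.06144245 0.11132   ] [-0.3845697  -0.41788768  0.13082974]
plate bbox (256, 256, 112, 188)
hole ((312.68524169921875, 376.5328063964844), (43.57470703125, 49.308658599853516), 97.33275604248047) [0.49617859 0.0660136  0.053     ]
[([278, 258], [0.4382, 0.0455]), ([367, 257], [0.4344, 0.085])]
```

View pics/w6.png

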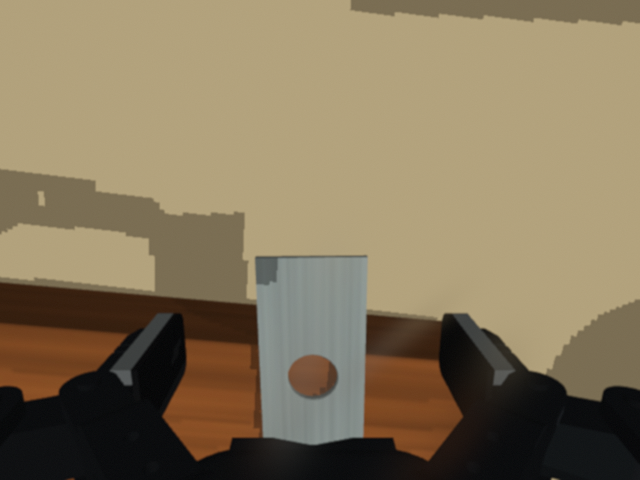

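Call:
servo_tool(
  deltas=[
    [[85,0,0,-20,0],[85,0,0,-40,0],[85,0,0,-58,0],[85,0,0,-68,0],[85,0,0,-68,0]],
  ],
)

```text
time: 8.12
tool_pos: [0.4495, 0.0614, 0.046]
tool_rot: [-0.001, -0.042, 0.999, 0.0]
contact_force: [1.0, 0.2, 0.4]
gripper_width: 0.996
```

```bash
python3 loc.py 7
```

```text
8.125 [0.44952549 0.06142613 0.04598131] [1.03966351 0.2414792  0.35293324]
plate bbox (232, 371, 161, 73)
[]
```

View pics/w7.png

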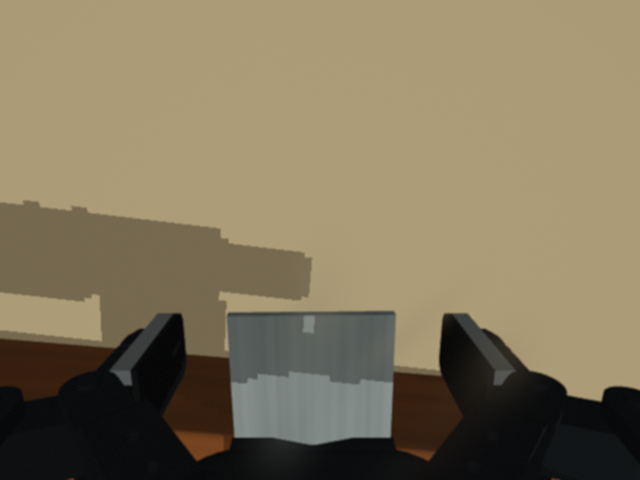

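View pics/s7.png

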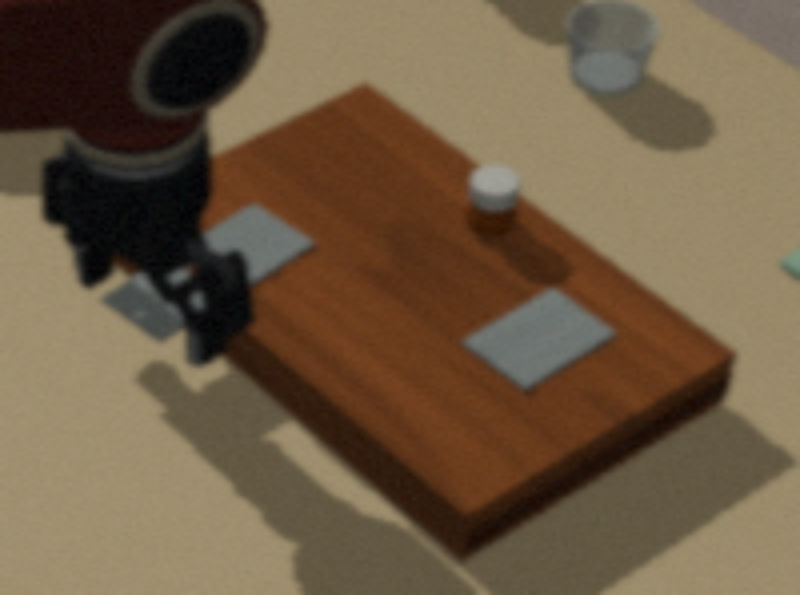

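The plate's end sits centred between the pads and no force shows. I'll close the fingers.

Call:
servo_tool(
  deltas=[
    [[60,0,0,0,0],[45,0,0,0,0],[40,0,0,0,0],[40,0,0,0,0],[40,0,0,0,0]],
  ],
)

```text
time: 8.85
tool_pos: [0.4501, 0.0614, 0.0468]
tool_rot: [0.001, -0.042, 0.999, -0.0]
contact_force: [-0.1, -0.4, 3.9]
gripper_width: 0.563
```

Call:
servo_tool(
  deltas=[
    [[40,0,0,0,0],[40,0,0,5,0],[40,0,0,15,0],[40,0,0,30,0],[40,0,0,50,0]],
  ],
)

```text
time: 9.48
tool_pos: [0.4492, 0.0614, 0.0971]
tool_rot: [-0.0, -0.042, 0.999, 0.0]
contact_force: [0.6, -0.9, -1.7]
gripper_width: 0.566
```

Call:
servo_tool(
  deltas=[
    [[40,0,0,25,0],[40,0,0,50,0],[40,0,0,50,0]],
  ],
)

```text
time: 9.85
tool_pos: [0.4514, 0.0614, 0.1495]
tool_rot: [0.003, -0.042, 0.999, -0.0]
contact_force: [0.4, 1.0, -1.0]
gripper_width: 0.56
```

```bash
python3 loc.py 8
```

```text
9.85 [0.45141574 0.06140702 0.14945243] [ 0.41457717  0.99182279 -1.04468513]
plate bbox (234, 372, 158, 72)
[]
```

View pics/w8.png

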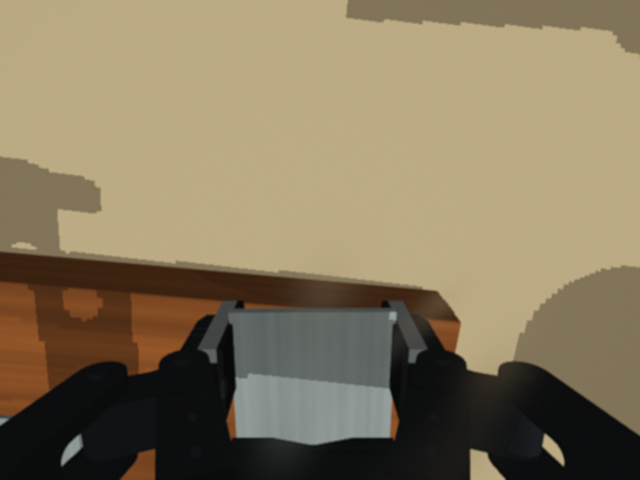

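View pics/s8.png

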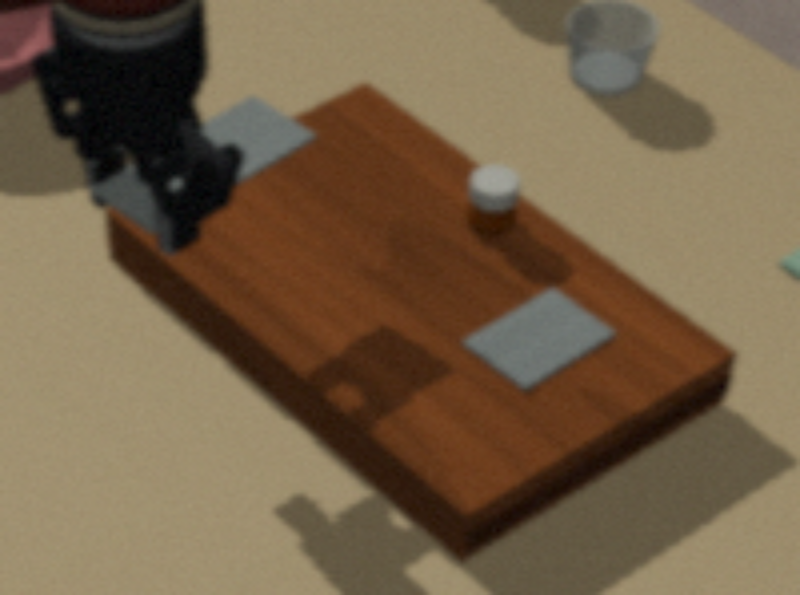

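The plate is held level, with opening 0.56 (about 48 mm). I'll carry it across to the lamp side.

Call:
servo_tool(
  deltas=[
    [[40,0,-10,10,0],[40,-3,-35,10,0],[40,-5,-70,10,0],[40,-7,-105,10,0],[40,-9,-140,10,0]],
  ],
)

```text
time: 10.58
tool_pos: [0.4399, -0.0801, 0.1558]
tool_rot: [-0.001, -0.042, 0.999, 0.0]
contact_force: [0.6, 0.3, -1.0]
gripper_width: 0.564
```

Call:
servo_tool(
  deltas=[
    [[40,-2,-35,0,0],[40,-5,-70,0,0],[40,-7,-105,0,0],[40,-9,-140,0,0],[40,-11,-175,0,0]],
  ],
)

```text
time: 11.2
tool_pos: [0.4287, -0.2551, 0.1558]
tool_rot: [-0.001, -0.042, 0.999, 0.0]
contact_force: [0.6, -0.4, -1.4]
gripper_width: 0.564
```

Call:
servo_tool(
  deltas=[
    [[40,-1,-30,0,0],[40,-2,-55,0,0],[40,-3,-73,0,0],[40,-3,-80,0,0],[40,-3,-80,0,0]],
  ],
)

```text
time: 11.82
tool_pos: [0.4266, -0.3335, 0.1562]
tool_rot: [-0.0, -0.042, 0.999, 0.0]
contact_force: [0.5, -0.0, -1.6]
gripper_width: 0.561
```

```bash
cat > chk.py <<'E'
import sys
from h import *
tag=sys.argv[1];z=float(sys.argv[2])
s=state();print(s["time"],s["tool_pos"],s["contact_force"],s["gripper_width"])
for n in("side","top"):
    f=grab_frame(n)[:,:,::-1].copy()
    x0,y0=((360,250) if n=="side" else (400,170)); 
    cv2.imwrite(f"pics/{n[0]}{tag}.png",cv2.resize(f[y0:y0+150,x0:x0+200],None,fx=4,fy=4,interpolation=cv2.INTER_CUBIC))
E
python3 chk.py 9 .16
```

```text
11.825 [ 0.42664202 -0.33347344  0.1561753 ] [ 0.49675203 -0.01480788 -1.56296191] 0.5607716591416462
```

View pics/s9.png

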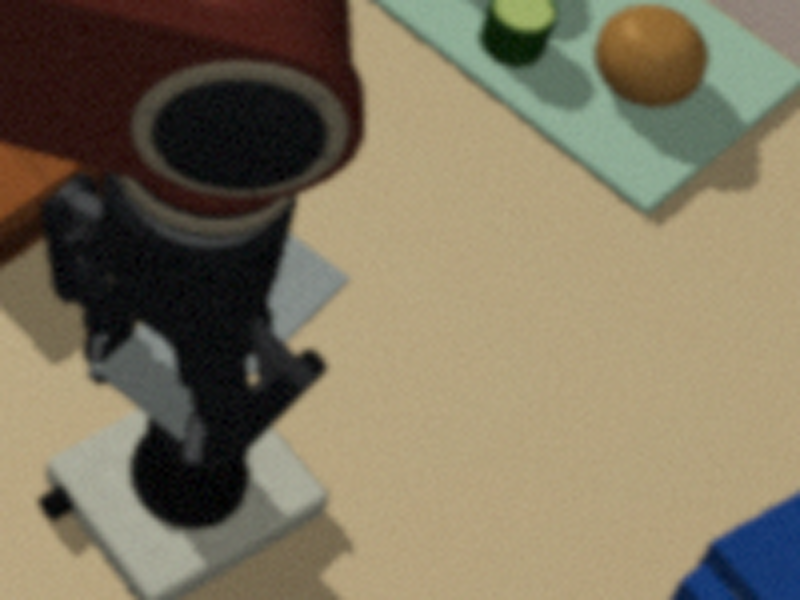

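View pics/t9.png

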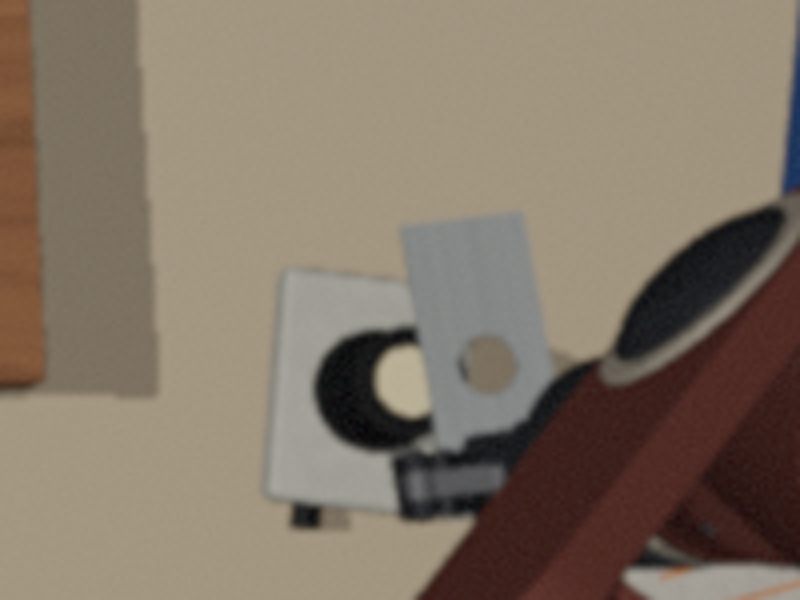

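```bash
python3 - <<'E'
from h import *
f=lambda p:(400+p[0]/4-.4,170+p[1]/4-.4)
for p in((490,363),(403,226),(523,212),(428,365),(548,352)):
  print(p,[ray("top",f(p),z).round(4).tolist() for z in (.157,.162)])
E
```

```text
(490, 363) [[0.4725, -0.3323, 0.157], [0.4721, -0.3304, 0.162]]
(403, 226) [[0.5292, -0.3017, 0.157], [0.5284, -0.3, 0.162]]
(523, 212) [[0.5336, -0.3509, 0.157], [0.5328, -0.3489, 0.162]]
(428, 365) [[0.4724, -0.3073, 0.157], [0.472, -0.3056, 0.162]]
(548, 352) [[0.4763, -0.356, 0.157], [0.4758, -0.354, 0.162]]
```

The held hole measures (0.472, -0.330) and the lamp (0.473, -0.3295), and the sizes agree. I'll lower it with a 1 mm correction.

Call:
servo_tool(
  deltas=[
    [[40,1,1,-15,0],[40,1,1,-35,0],[40,1,1,-55,0],[40,1,1,-72,0],[40,1,1,-80,0]],
  ],
)

```text
time: 12.55
tool_pos: [0.4269, -0.3318, 0.0741]
tool_rot: [-0.001, -0.042, 0.999, 0.001]
contact_force: [1.3, 0.3, -1.4]
gripper_width: 0.559
```

Call:
servo_tool(
  deltas=[
    [[40,0,0,-1,0],[40,0,0,-3,0],[40,0,0,-4,0],[40,0,0,-5,0],[40,0,0,-5,0]],
  ],
)

```text
time: 13.18
tool_pos: [0.4277, -0.3326, 0.0715]
tool_rot: [0.0, -0.042, 0.999, -0.0]
contact_force: [0.8, -0.3, -1.4]
gripper_width: 0.556
```

```bash
python3 chk.py 10 .16
```

```text
13.175 [ 0.42767883 -0.33264707  0.07146988] [ 0.78901623 -0.33234986 -1.39655422] 0.5559129674931407
```

View pics/s10.png

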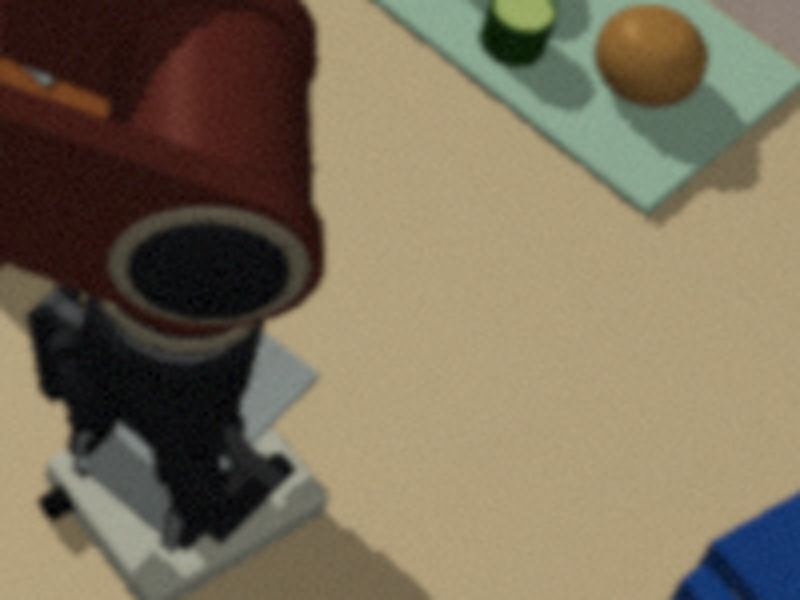

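View pics/t10.png

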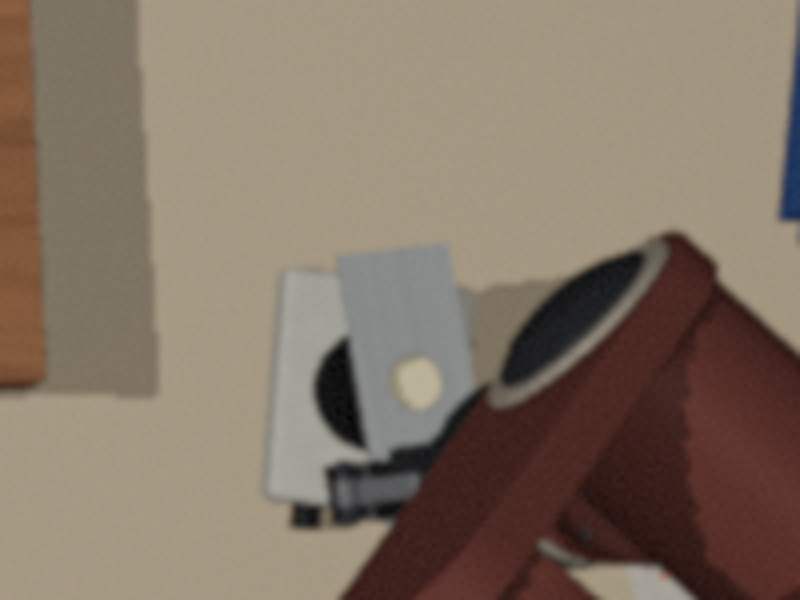

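The lamp shows centred through the hole, with no contact yet. I'll lower it the last few mm.

Call:
servo_tool(
  deltas=[
    [[40,0,0,-1,0],[40,0,0,-2,0],[40,0,0,-3,0],[40,0,0,-3,0],[40,0,0,-3,0]],
  ],
)

```text
time: 13.9
tool_pos: [0.4277, -0.3326, 0.0683]
tool_rot: [0.0, -0.042, 0.999, -0.0]
contact_force: [0.3, 0.4, -1.3]
gripper_width: 0.557
```

Call:
servo_tool(
  deltas=[
    [[40,0,0,-1,0],[40,0,0,-1,0],[40,0,0,-2,0],[40,0,0,-2,0],[40,0,0,-2,0]],
  ],
)

```text
time: 14.52
tool_pos: [0.4279, -0.3328, 0.0669]
tool_rot: [0.0, -0.042, 0.999, -0.0]
contact_force: [-2.0, 1.7, 5.9]
gripper_width: 0.561
```

Contact comes at TCP z ≈ 0.067, as predicted. I'll release.

Call:
servo_tool(
  deltas=[
    [[56,0,0,0.5,0],[65,0,0,0.5,0],[75,0,0,0.5,0],[85,0,0,0.5,0],[85,0,0,0.5,0]],
  ],
)

```text
time: 15.15
tool_pos: [0.4276, -0.3326, 0.0667]
tool_rot: [-0.0, -0.042, 0.999, 0.0]
contact_force: [0.3, -0.5, 0.1]
gripper_width: 1.0
```

```bash
python3 chk.py 11 .16;python3 loc.py 11b
```

```text
15.15 [ 0.42761904 -0.33255058  0.0667152 ] [ 0.32152633 -0.4892141   0.05960845] 0.9999341568603888
15.25 [ 0.42763795 -0.33258589  0.06678213] [-0.15339629 -0.52648842  0.10084663]
plate bbox (203, 259, 237, 197)
[([244, 259], [0.4057, -0.3573])]
```

View pics/w11b.png

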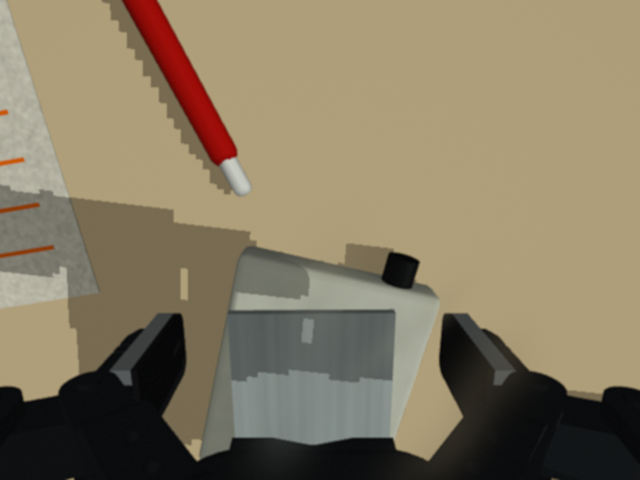

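View pics/s11.png

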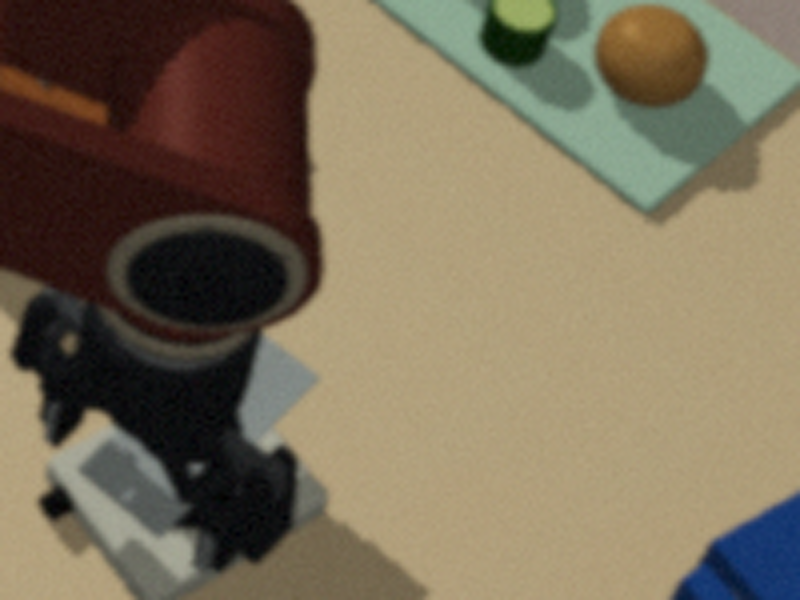

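The plate is free between the open pads and rests on the pillar. I'll retreat straight up, then back out of the cameras' view.

Call:
servo_tool(
  deltas=[
    [[85,0,0,10,0],[85,0,0,35,0],[85,0,0,75,0],[85,0,0,125,0],[85,0,0,170,0]],
  ],
)

```text
time: 15.98
tool_pos: [0.4277, -0.3326, 0.2396]
tool_rot: [0.001, -0.042, 0.999, -0.001]
contact_force: [1.1, -0.4, -0.4]
gripper_width: 0.997
```

Call:
servo_tool(
  deltas=[
    [[85,-15,40,20,0],[85,-15,90,40,0],[85,-15,145,40,0],[85,-15,200,40,0],[85,-15,200,40,0]],
  ],
)

```text
time: 16.6
tool_pos: [0.4127, -0.1299, 0.2779]
tool_rot: [0.001, -0.045, 0.999, -0.0]
contact_force: [-0.6, -0.1, -0.6]
gripper_width: 0.992
```

```bash
python3 chk.py 12 .16; python3 - <<'E'
from h import *
for n in("top","side"):
    f=grab_frame(n)[:,:,::-1].copy();cv2.imwrite(f"pics/{n}F.png",f);h=cv2.cvtColor(f,cv2.COLOR_BGR2HSV).astype(int)
    g=(h[...,1]<45)&(h[...,2]>90)
    x0,y0,x1,y1=((345,175,395,225) if n=="top" else (345,235,400,280))
    r=np.zeros(g.shape,bool);r[y0:y1,x0:x1]=1
    for c in blobs(g&r,150):
        P=np.array([ray(n,p[0],.053)[:2] for p in c],np.float32);print(n,"short",cv2.minAreaRect(P))
E
```

```text
16.6 [ 0.41266034 -0.12989962  0.27789088] [-0.55019301 -0.1147535  -0.55642059] 0.992479411117003
top short ((0.6016502976417542, -0.09651646763086319), (0.07052930444478989, 0.05064593628048897), 0.9695756435394287)
side short ((0.599998414516449, -0.09727855026721954), (0.07002518326044083, 0.0491836816072464), 0.46527037024497986)
```

View pics/s12.png

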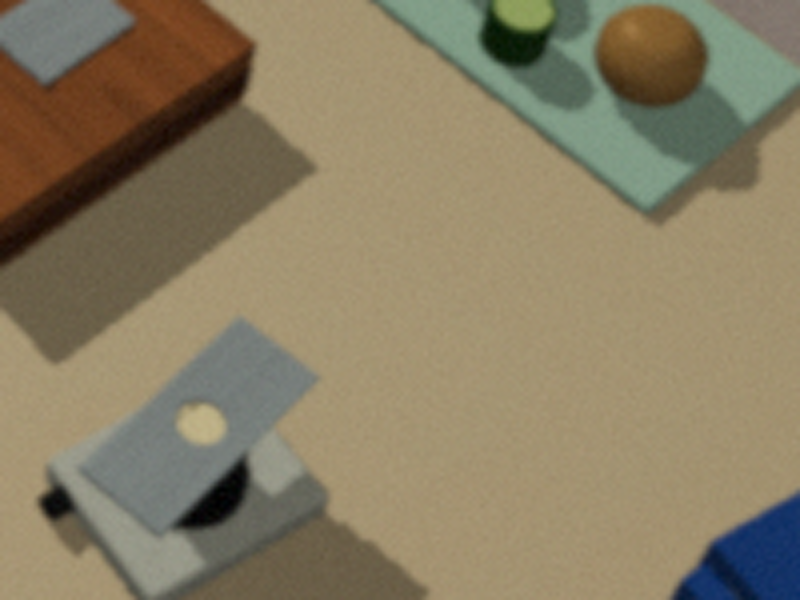

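View pics/t12.png

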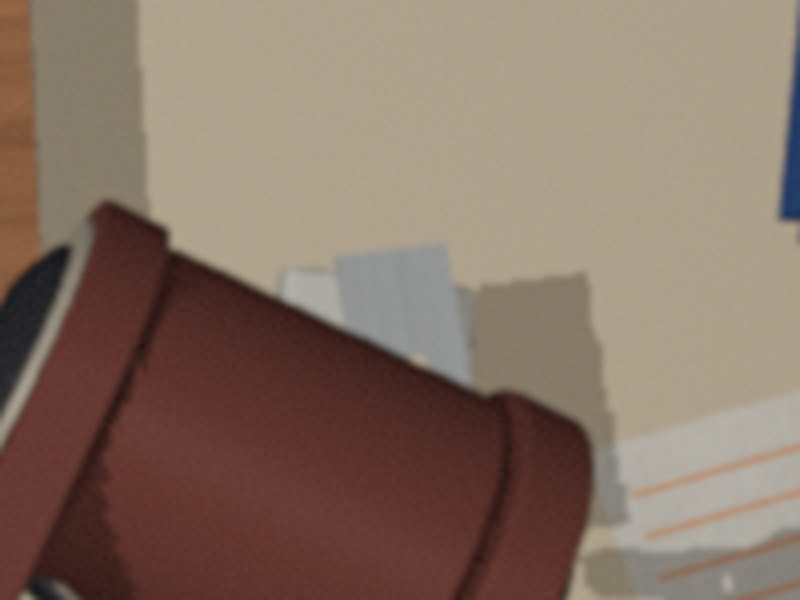

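```bash
python3 - <<'E'
from h import *
P=np.array([ray("side",(360+x/4-.4,250+y/4-.4),.073)[:2] for x,y in((240,318),(318,378),(162,533),(80,468))])
print(P.round(4).tolist(),P.mean(0),np.linalg.norm(np.diff(P,axis=0),axis=1))
print("hole",ray("side",(360+201/4-.4,250+424/4-.4),.073))
job_done()
E
```

```text
[[0.5281, -0.3015], [0.5325, -0.3492], [0.416, -0.3597], [0.4101, -0.3114]] [ 0.47167302 -0.3304455 ] [0.04793078 0.11691021 0.04862109]
hole [ 0.47070472 -0.33101101  0.073     ]
the job is handed in; nothing more can be done
```

The long plate is lying on the lamp stand's pillar with its hole over the lamp, released, and the job is handed in at about 17 s of the 54 s allowed. `job_done()` reports no verdict, so success is judged only from my own checks.

**What I did:**
- I pressed the shut fingertip on the plate behind the hole at about 7–8 N and dragged it towards the robot until about 44 mm stood out over the near edge. It stayed flat on the board.
- I gripped the overhanging end across its width, carried it to the lamp stand, lowered it until it touched, opened the fingers and backed away upwards.

**Last checks:**
- **Plate position:** the side view puts the plate's centre at (0.4717, -0.3304) and its hole at (0.4707, -0.3310). The lamp was measured at (0.473, -0.3295), so the offset is about 2–3 mm against the 15 mm allowed.
- **Lying flat:** the plate's outline, cast at the height of a plate lying flat on the pillar, came out at 117 x 48 mm, which is close to its true size. I did not measure its tilt directly.
- **Short plate:** it is within about 2 mm of where it started.
- **Robot:** it is clear of everything, with no contact force beyond sensor noise.

The final top view was partly blocked by the arm, so the final position rests on the side camera alone. The top view during lowering, just before contact, showed the lamp centred through the hole.

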